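Slide a scrap mirror blank off its nest into the catch tray

TASK

Bring the open scrap tray squarely up against the open front of the raised nest, centred under its edge. Then slide the flat metal blank forward up the low sill (at first only fingertips pressed on its top can move it) and push it off the edge so that it drops into the tray; do not lift the blank, and never press on the blank or the nest with more than 20 N. Leave the other things on the table where they stand.

Things in the scene. Friction and masses are not known exactly. Their poses are not given: they have to be found in the camera images.
- nest: Fixed aluminium riser block, 130 (x) by 96 (y) mm, flat bed 60 mm above the table; origin under its centre, x from open front to back. Fences rise 18 mm above the bed: inside faces at y = +-31.5 mm and, at the back, x = +34.5 mm. Across the front of the bed lies a ramped dark sill, 62 mm wide: rounded crest at the very front, 11 degree ramp down to the bed; crest set anywhere from 1 to 5 mm above the bed.
- nest_edge (a point): Middle of the nest's open front edge, at bed height (x = -65 mm in the nest). The front below is a plain upright face. Axes as for the nest: -x points out over the table where the tray belongs. A clamped foot, 18 mm wide and 16 mm high, stands out from the middle of each side of the nest.
- blank_centre (a point): Centre of the loose bare-metal blank: 66 (x, as the nest's) by 60 by 14 mm, 0.3 to 0.65 kg, its top 4 mm below the fence tops. It starts almost touching the back fence, 1.5 mm play each side, so it cannot be gripped or pushed from behind until drawn forward by friction from above: press well behind its middle with 10 to 14 N. Its front rides up the sill, which lifts the pressed spot by up to 3 mm.
- tray: Loose open square scrap tray of grey plastic, 130 by 130 mm outside, 36 mm high, walls and floor 5 mm thick, about 0.45 kg; origin at the centre of its underside; axes along its sides. Its walls can be pinched from above, or it can be pushed. It starts 35 to 75 mm in front of the nest (towards nest -x), turned a little and off to one side.
- mount: Bystander: mirror mount on a post, 46x58x97 mm, to the far side, origin under it; leave alone.
- can: Bystander: objective canister, 36 mm across, 61 mm high, origin under it; leave alone.
- tube: Bystander: black lens tube, 32 mm across, 56 mm high, origin under it; leave alone.
- cube: Bystander: black filter cube, 38x30x36 mm, origin under it; leave alone.
- fork: Bystander: black clamping fork, 42x70x16 mm, lying flat, origin under it; leave alone.
- lens: Bystander: second mirror mount on a post, 46x58x97 mm, to the right, origin under it; leave alone.
Mind the look-alikes: they are no part of the job. What is shaped like the part that bears blank_centre but blue or pink is not meant.

How it is judged (in metres and radians):
On the way, in this order (a step that is already met when the one before it is completed fails the run):
1. the tray stands squarely against the nest's front (gap at its middle under 8 mm, off centre by less than 18 mm, turned by less than 0.1 rad) while the blank is still in the nest (x of tray in the frame of nest above -0.138 m and y of tray in the frame of nest between -0.018 and 0.018 m and angle between the x axis of tray and the x axis of nest, either way round below 0.1 rad and height (world z) of tray below 0.006 m and x of blank_centre in the frame of nest above -0.008 m), for 0.2 s.
2. the blank has been slid at least 15 mm forward on the bed (x of blank_centre in the frame of nest below -0.015 m and z of blank_centre in the frame of nest above 0.06 m), for 0.1 s.
At the end, for the whole second after the job is handed in: The blank is at rest inside the tray (its centre within the walls and not above the rim), clear of the nest; the tray stands flat on the table in front of the nest, its middle within 100 mm of the nest's edge (x of blank_centre in the frame of tray between -0.06 and 0.06 m and y of blank_centre in the frame of tray between -0.06 and 0.06 m and z of blank_centre in the frame of tray below 0.037 m and contact force between blank and nest below 0.1 N and linear speed of blank below 0.02 m/s and angle between tray's own z axis and vertical below 0.1 rad and height (world z) of tray below 0.006 m and horizontal distance between tray and nest_edge below 0.1 m); the robot touches nothing.
It fails at once if the blank or the nest is pressed by the fingers or arm with more than 20 N (contact force between any of the fingers, the arm and blank above 20 N or contact force between any of the fingers, the arm and nest above 20 N).
It fails at once if the blank is lifted more than 15 mm off the bed (z of blank_centre in the frame of nest above 0.082 m).
It fails at once if a bystander is moved by more than 20 mm (distance of any of mount, can, tube, cube, fork, lens from where it was at the start of the episode above 0.02 m).
It also fails if it takes over 61 s, if anything falls off the work surface, if the arm or the gripper's body presses on something with over 40 N, if the wrist force passes 120 N, or if a joint passes its speed limit or range.

ROBOT

A 6-joint arm with a two-finger parallel gripper is mounted at the origin on a cart in front of the work surface, level with it; the furniture and walls round the work are solid. World frame = base frame: x ahead of the robot, y to its left, z up, the work surface at z = 0. Lengths are in mm, angles in rad, forces in N, time in s.
With the tool pointing down it reaches from about 275 to 975 mm from the base axis. Payload 8.4 kg.
Tool frame: the origin (TCP) lies at the very end of the fingers, on their centre line; the grasp point (between the pads) lies 19 mm behind it (robot.grip_depth is the distance from the TCP to the grasp point, in mm); z points along the fingers, y is the direction in which the jaws open and shut (so a half turn about z gives the same grasp; the last joint's range is limited). The gripper opens to 92 mm and grips with 3 to 60 N. Pads are 20 mm wide; open, the fingers measure 128 mm over their backs; the gripper's body (75 mm by 189 mm) begins 69 mm behind the grasp point.
Start: joints at [1.24, 0.353, 1.633, -0, 1.155, -0.002], TCP at [201.816, 591.522, 188.183] pointing down, gripper open.
Joint ranges: [-2.63, 2.63], [-0.92, 2.1], [0.06, 2.66], [-1.3, 4.44], [0, 2.69], [-3.02, 3.02]. Speed limits (rad/s): [2.22, 2.22, 2.79, 3.14, 3.14, 3.14].

INTERFACE

Orientations are given as a rotation vector (axis times angle).
In Python, from plant import readout, read_camera, ticket, search_frame, outline_of, robot gives the robot as it stands. The module is installed in compiled form; this text tells all that it offers.
- The arm moves only by the tool move_arm, never from a script. Its argument "commands" is a list of rows, each a list of 7 numbers: the turn, a rotation vector about the tool's x, y, z in rad, then the shift along the tool's x, y, z in mm, then the gripper command: -1 is shut, 1 is fully open, values between are in proportion. In form: [[rx, ry, rz, tx, ty, tz, claw], ...]. A call has exactly 5 rows; each row is the pose to reach, as a shift and turn from the pose commanded when the call began, along the tool's axes at that moment; what a row does not reach only later rows make up. A row lasts 1/10 s, in which the tool goes at most 50 mm and 8.59 degrees, less where a joint would pass 70% of its speed; a pose out of reach is approached as far as the arm can. A call with a gripper value outside its range is refused whole. The fingers move at their own pace and stop on an object; "newtons" is the grip in N (left out, the last holds). Time passes only in rows, so rows that repeat a pose let the fingers close, or fill a call up. It gives the time, the measured TCP pose, the force and the opening at its end, in the units of the state.
- readout.observe(): the state, without advancing time (a new reading comes with each control period).
- read_camera(name): name is "scene" or "top" or "wrist"; returns a dict with "pixels" (420x560x3 uint8, blue, green, red), "fx", "fy", "cx", "cy" (pixels), "k1" (the pictures are not rectified: a ray, as slopes to the right and down, at radius r is drawn at 1 + k1 r^2 times it, then the intrinsics apply), "view" (4x4, takes a point from world to camera coordinates); the wrist camera has in their place "tool_from_camera" (4x4, takes a point from camera to tool coordinates, whose origin is the TCP and whose axes are the flange's). Camera axes: x right, y down, z forward; pixel columns grow to the right and rows downward; lengths in mm; the calibration is good to about 2 mm. A picture is of the moment at which its call begins: read the wrist's pose just before it. There is no depth.
- ticket.sign_off(): hands the job in, once; it reports no verdict.
Trained networks look in a picture, given as the dict that the camera call returned (one of the last four; its "shot" number tells which), for a name from the list of things; names that differ only in an ending like _2 or _b are one class to them, and where a whole thing is asked for, a point or a joint stands for the part that bears it (a point fixed in the world has none). Each returns a list of dicts, best first, with "confidence" (0 to 1); they miss things now and then, are a little off and sometimes report something else, mostly with a low value. They report only what shows in the picture. A call takes as long as a camera call. They do not tell look-alikes from the thing itself.
- search_frame(picture, query): "rect" ([left, top, right, bottom] in pixels, round what is visible of it).
- outline_of(picture, query): "mask" (420x560 bool, what is visible of it) and "rect" ([left, top, right, bottom] in pixels, round what is visible of it).
The state is a dict: "time_s": time; "qpos": joint angles; "joint_velocities": joint speeds; "joint_efforts": joint torques, N m; "tool_pos": TCP position; "orientation": TCP orientation; "contact_force": force on the tool from outside, world axes, zero at the start; "ft_torque": the same for the moment, N m; "grip_width": finger opening in mm.
Only numpy, scipy, OpenCV 4.12 (cv2) and the standard library are available. Lean on these libraries where they do the work, as an engineer would, in place of code of your own. Each camera call takes 0.05 s, during which the arm holds its last target.

## Working session

There is one attempt and no reset: what is moved stays moved. The work goes in short steps, Python scripts to look and compute and a tool call to move; the robot and the scene stay as the last step left them, time stands still between calls to the robot, and variables do not carry over. Pictures are saved under pics/ and viewed, and the job is handed in when it is done.

Besides the shell and the picture viewer there is one more tool, called by a JSON object that holds its "fn" and its "kwargs", one argument or row to a line. move_arm: Moves the arm, as the interface text tells. Its arguments: {"type":"object","properties":{"commands":{"type":"array"},"newtons":{"type":"number"}},"required":["commands"]}

```bash
mkdir -p pics; ls; python3 - <<'E'
from plant import readout, read_camera, robot
import cv2
print(readout.observe())
for n in ("scene","top"):
    p=read_camera(n); cv2.imwrite(f"pics/{n}0.png",p["pixels"]); print(n,{k:v for k,v in p.items() if k!="pixels"})
E
```

```text
pics
{'time_s': 0.0, 'qpos': array([ 1.23959947e+00,  3.53647495e-01,  1.63411965e+00, -1.10801438e-05,
        1.15522057e+00, -2.42230272e-03]), 'joint_velocities': array([ 0.0005812 ,  0.00049831, -0.00023239,  0.00014732, -0.00164077,
        0.00062459]), 'joint_efforts': array([-3.15092166e-04, -5.93832707e+01, -3.34215975e+01,  6.95260568e-02,
        2.30509305e-02, -9.63391449e-05]), 'tool_pos': array([201.64518482, 591.0128101 , 187.4703391 ]), 'orientation': array([-5.14071696e-01, -3.09902202e+00,  2.16343127e-03]), 'contact_force': array([ 0.39647124,  0.01570981, -0.73856377]), 'ft_torque': array([-0.01247653,  0.0093638 , -0.01688867]), 'grip_width': 91.80812553353383}
scene {'fx': 395.42253991481124, 'fy': 395.42253991481124, 'cx': 279.1134489902133, 'cy': 213.93259896353112, 'k1': 0.03973204902964323, 'view': array([[-7.69999106e-01, -6.37893194e-01, -1.39157988e-02,
         4.79954728e+02],
       [-2.52113415e-01,  3.24215874e-01, -9.11769101e-01,
         1.97522954e+02],
       [ 5.86123027e-01, -6.98553033e-01, -4.10467365e-01,
         8.60089081e+02],
       [ 0.00000000e+00,  0.00000000e+00,  0.00000000e+00,
         1.00000000e+00]]), 'shot': 1}
top {'fx': 390.9786470572411, 'fy': 390.9786470572411, 'cx': 271.9248095598309, 'cy': 209.47854012553435, 'k1': -0.01995282840170986, 'view': array([[ 1.67805444e-02, -9.99854880e-01, -2.93796057e-03,
         5.79626069e+01],
       [-9.81248340e-01, -1.59038350e-02, -1.92090511e-01,
         5.65803287e+02],
       [ 1.92015910e-01,  6.10625228e-03, -9.81372816e-01,
         8.28326454e+02],
       [ 0.00000000e+00,  0.00000000e+00,  0.00000000e+00,
         1.00000000e+00]]), 'shot': 2}
```

View pics/scene0.png

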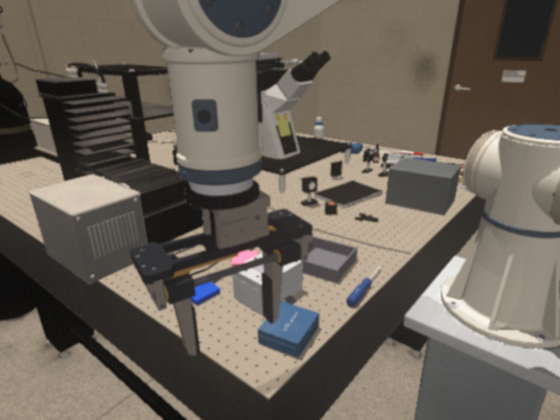

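View pics/top0.png

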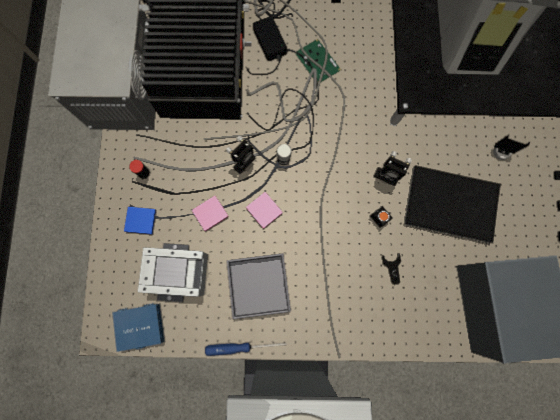

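```bash
cat > h.py <<'E'
import numpy as np, cv2
from plant import readout, read_camera, ticket, search_frame, outline_of, robot
def proj(p,W,V=None):
    V=p["view"] if V is None else V
    c=np.atleast_2d(W)@V[:3,:3].T+V[:3,3]
    s=c[:,:2]/c[:,2:]; r2=(s**2).sum(1,keepdims=True); s=s*(1+p["k1"]*r2)
    return s*[p["fx"],p["fy"]]+[p["cx"],p["cy"]]
def back(p,uv,z,V=None):
    V=p["view"] if V is None else V
    K=np.array([[p["fx"],0,p["cx"]],[0,p["fy"],p["cy"]],[0,0,1.]])
    s=cv2.undistortPoints(np.array(uv,float).reshape(-1,1,2),K,np.array([p["k1"],0,0,0,0.])).reshape(-1,2)
    d=np.c_[s,np.ones(len(s))]@V[:3,:3]; o=-V[:3,:3].T@V[:3,3]
    return o+d*((z-o[2])/d[:,2])[:,None]
def wristV(p,st):
    R=cv2.Rodrigues(np.array(st["orientation"]))[0]; T=np.eye(4);T[:3,:3]=R;T[:3,3]=st["tool_pos"]
    return np.linalg.inv(T@p["tool_from_camera"])
E
python3 - <<'E'
from h import *
p=read_camera("top"); im=p["pixels"]
cv2.imwrite("pics/crop1.png",cv2.resize(im[230:340,120:310],None,fx=4,fy=4,interpolation=cv2.INTER_CUBIC))
for q in ("nest","blank_centre","tray","mount","can","tube","cube","fork","lens"):
    for r in outline_of(p,q)[:4]:
        m=r["mask"]; ys,xs=np.nonzero(m); 
        rc=cv2.minAreaRect(np.c_[xs,ys].astype(np.float32)); print(q,round(r["confidence"],2),r["rect"],np.round(cv2.boxPoints(rc),1).tolist(), back(p,[xs.mean(),ys.mean()],{"nest":70,"tray":36,"blank_centre":74}.get(q,20)).round(0))
E
```

```text
nest 0.57 [140.0, 245.3, 208.5, 304.4] [[137.10000610351562, 299.1000061035156], [141.0, 241.10000610351562], [208.1999969482422, 245.5], [204.39999389648438, 303.6000061035156]] [[420. 282.  70.]]
blank_centre 0.8 [247.7, 192.0, 280.0, 226.7] [[245.10000610351562, 206.60000610351562], [264.6000061035156, 190.3000030517578], [282.6000061035156, 211.89999389648438], [263.1000061035156, 228.10000610351562]] [[561.  85.  74.]]
blank_centre 0.6 [120.5, 207.0, 155.1, 235.4] [[123.5, 231.39999389648438], [127.5, 204.5], [156.60000610351562, 208.8000030517578], [152.60000610351562, 235.8000030517578]] [[532. 357.  74.]]
blank_centre 0.59 [154.4, 256.3, 189.7, 288.8] [[153.39999389648438, 285.5], [155.3000030517578, 256.1000061035156], [188.3000030517578, 258.29998779296875], [186.39999389648438, 287.70001220703125]] [[420. 281.  74.]]
blank_centre 0.59 [193.4, 197.2, 224.2, 232.7] [[190.3000030517578, 210.5], [213.8000030517578, 194.8000030517578], [228.0, 216.0], [204.5, 231.6999969482422]] [[550. 205.  74.]]
tray 0.85 [225.5, 253.4, 290.3, 319.0] [[224.39999389648438, 259.20001220703125],
[... 758 characters left out ...]
217.0], [380.5, 204.5], [393.0, 217.0], [380.5, 229.5]] [[ 558. -188.   20.]]
cube 0.15 [381.4, 253.9, 400.6, 286.1] [[382.0, 258.20001220703125], [399.20001220703125, 254.8000030517578], [404.70001220703125, 282.29998779296875], [387.5, 285.70001220703125]] [[ 437. -212.   20.]]
fork 0.88 [380.3, 254.5, 401.5, 286.4] [[381.20001220703125, 257.20001220703125], [398.70001220703125, 253.6999969482422], [404.70001220703125, 283.29998779296875], [387.20001220703125, 286.79998779296875]] [[ 436. -211.   20.]]
lens 0.78 [371.5, 148.7, 410.4, 192.2] [[371.5, 174.0], [395.79998779296875, 146.39999389648438], [415.20001220703125, 163.5], [390.79998779296875, 191.10000610351562]] [[ 674. -220.   20.]]
```

View pics/crop1.png

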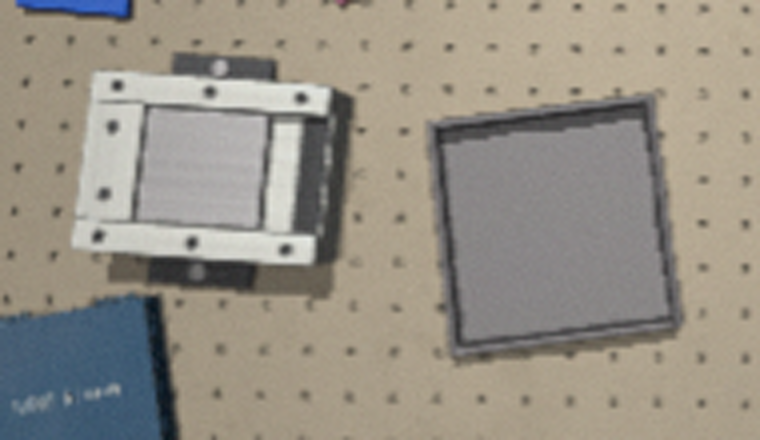

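The top view shows candidates for the blank: grey metal in the nest at (171,272), blue (139,220), and pink (210,213) and (264,210). The grey one inside the white fences fits the description, and the enlarged crop confirms it. The dark sill is on its right side, so the nest opens to the right, towards the tray at (259,287).

```bash
python3 - <<'E'
from h import *
p=read_camera("top")
def c(l): return np.array(l)/4.+[120-.375,230-.375]
N=c([(95,73),(332,87),(315,263),(73,247)]); T=c([(429,121),(653,94),(681,328),(455,355)])
B=c([(146,106),(271,116),(263,229),(137,222)])
for n,q,z in (("nest",N,78),("tray",T,36),("blank",B,74)):
    w=back(p,q,z)[:,:2]; print(n,w.round(1).tolist(),w.mean(0).round(1), [np.linalg.norm(w[i]-w[i-1]).round(1) for i in range(4)])
    # image-right edges direction = -nest x
    d=(w[1]-w[0])+(w[2]-w[3]); d2=(w[0]-w[3])+(w[1]-w[2]); print(np.degrees(np.arctan2(-d[1],-d[0])),np.degrees(np.arctan2(d2[1],d2[0])))
E
```

```text
nest [[471.1, 344.0], [465.8, 215.0], [372.8, 219.4], [378.7, 348.5]] [422.1 281.7] [np.float64(92.5), np.float64(129.0), np.float64(93.0), np.float64(129.2)]
87.52918222067838 -2.7486779067380973
tray [[451.1, 167.0], [468.4, 41.0], [340.3, 24.1], [323.8, 147.9]] [395.9  95. ] [np.float64(128.8), np.float64(127.2), np.float64(129.2), np.float64(124.9)]
97.71047504873094 8.020071446327156
blank [[454.1, 316.1], [449.9, 248.0], [389.9, 248.8], [392.3, 316.5]] [421.6 282.4] [np.float64(61.7), np.float64(68.3), np.float64(60.0), np.float64(67.7)]
87.23139929513928 -0.5852350503589586
```

```bash
cat > go.py <<'E'
import sys
from h import *
st=readout.observe(); R=cv2.Rodrigues(np.array(st["orientation"]))[0]
x,y,z,a=map(float,sys.argv[1:5]); a=np.radians(a)
Y=np.array([np.cos(a),np.sin(a),0]); 
if Y@R[:,1]<0: Y=-Y   # half-turn equivalent
Z=np.array([0,0,-1.]); X=np.cross(Y,Z); D=np.c_[X,Y,Z]
rv=cv2.Rodrigues(R.T@D)[0].ravel(); t=R.T@(np.array([x,y,z])-st["tool_pos"])
print("t",st["time_s"],"pos",st["tool_pos"].round(1),"jaw",np.degrees(np.arctan2(R[1,1],R[0,1])).round(2),"F",st["contact_force"].round(2),"w",round(st["grip_width"],1)); print("rv",rv.round(4),"t",t.round(1))
E
python3 go.py 404 33 188 97.7
```

```text
t 0.65 pos [201.8 591.5 188.2] jaw 71.16 F [-0.28 -0.11  0.97] w 91.9
rv [ 0.     -0.     -0.4631] t [-3.717e+02 -4.633e+02  2.000e-01]
```

{"fn": "move_arm", "kwargs": {
  "commands": [
    [0,0,-0.463,-372,-463,0,1],
    [0,0,-0.463,-372,-463,0,1],
    [0,0,-0.463,-372,-463,0,1],
    [0,0,-0.463,-372,-463,0,1],
    [0,0,-0.463,-372,-463,0,1]
  ]
}}

```text
time_s: 1.15
tool_pos: [287.3, 354.7, 188.3]
orientation: [-0.213, 3.134, 0.0]
contact_force: [1.4, -0.4, 0.8]
grip_width: 92.1
```

```bash
python3 go.py 404 33 188 97.7
```

```text
t 1.15 pos [287.3 354.7 188.3] jaw 97.77 F [ 1.39 -0.36  0.83] w 92.1
rv [0.0002 0.0005 0.0012] t [-7.210e+01 -3.346e+02  2.000e-01]
```

{"fn": "move_arm", "kwargs": {
  "commands": [
    [0,0,0,-72,-334,0,0.0],
    [0,0,0,-72,-334,0,0.0],
    [0,0,0,-72,-334,0,0.0],
    [0,0,0,-72,-334,0,0.0],
    [0,0,0,-72,-334,0,0.0]
  ]
}}

```text
time_s: 1.65
tool_pos: [372.4, 119.6, 188.6]
orientation: [-0.211, 3.133, 0.0]
contact_force: [0.0, 0.2, 0.1]
grip_width: 54.6
```

{"fn": "move_arm", "kwargs": {
  "commands": [
    [0,0,0,-20,-90,0,0.0],
    [0,0,0,-20,-90,0,0.0],
    [0,0,0,-20,-90,0,0.0],
    [0,0,0,-20,-90,0,0.0],
    [0,0,0,-20,-90,0,0.0]
  ]
}}

```text
time_s: 2.15
tool_pos: [403.5, 35.6, 188.1]
orientation: [0.211, -3.134, -0.001]
contact_force: [-0.3, 0.8, -0.5]
grip_width: 46.2
```

```bash
python3 go.py 404 33 188 97.7; python3 - <<'E'
from h import *
st=readout.observe(); p=read_camera("wrist"); V=wristV(p,st)
print(p["fx"],p["k1"],p["tool_from_camera"].round(3).tolist())
cv2.imwrite("pics/w1.png",p["pixels"]); np.save("V1.npy",V)
for r in outline_of(p,"tray")[:1]:
    m=r["mask"].astype(np.uint8); print(r["confidence"],r["rect"])
    ys,xs=np.nonzero(m); b=cv2.boxPoints(cv2.minAreaRect(np.c_[xs,ys].astype(np.float32))); print(b); print(back(p,b,36,V).round(1))
E
```

```text
t 2.15 pos [403.5  35.6 188.1] jaw 97.7 F [-0.29  0.77 -0.45] w 46.2
rv [ 0.0004 -0.0003  0.    ] t [-0.2 -2.6  0.1]
358.8738802254212 -0.00992301274432621 [[0.001, -0.969, -0.245, 68.495], [1.0, 0.001, -0.001, 0.587], [0.001, -0.245, 0.969, -196.769], [0.0, 0.0, 0.0, 1.0]]
0.97 [273.3, 124.3, 410.7, 253.1]
[[274.99994 253.99997]
 [274.99994 125.     ]
 [409.99994 125.     ]
 [409.99994 253.99997]]
[[467.9  38.8  36. ]
 [339.5  21.9  36. ]
 [322.2 148.4  36. ]
 [449.2 177.2  36. ]]
```

View pics/w1.png

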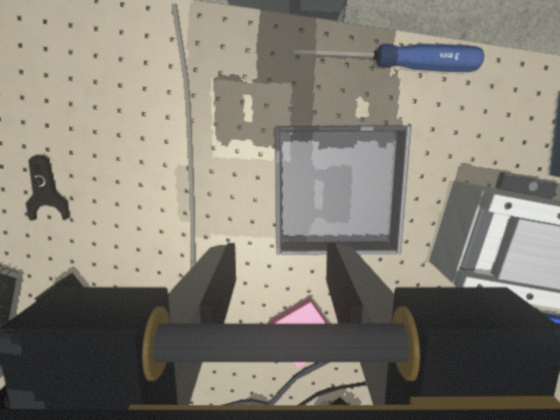

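{"fn": "move_arm", "kwargs": {
  "commands": [
    [0,0,0,0,-2.6,40,0.0],
    [0,0,0,0,-2.6,90,0.0],
    [0,0,0,0,-2.6,130,0.0],
    [0,0,0,0,-2.6,160,0.0],
    [0,0,0,0,-2.6,175,0.0]
  ]
}}

```text
time_s: 2.75
tool_pos: [402.3, 33.4, 10.9]
orientation: [0.214, -3.131, -0.0]
contact_force: [0.4, 0.3, 0.5]
grip_width: 45.9
```

{"fn": "move_arm", "kwargs": {
  "commands": [
    [0,0,0,0,0,2,-1],
    [0,0,0,0,0,2,-1],
    [0,0,0,0,0,2,-1],
    [0,0,0,0,0,2,-1],
    [0,0,0,0,0,2,-1]
  ],
  "newtons": 30
}}

```text
time_s: 3.25
tool_pos: [404.9, 32.4, 12.0]
orientation: [-0.211, 3.133, 0.0]
contact_force: [0.4, -0.5, 0.0]
grip_width: 8.1
```

{"fn": "move_arm", "kwargs": {
  "commands": [
    [0,0,0,0,0,0,-1],
    [0,0,0,0,0,0,-1],
    [0,0,0,0,0,0,-1],
    [0,0,0,0,0,0,-1],
    [0,0,0,0,0,0,-1]
  ]
}}

```text
time_s: 3.75
tool_pos: [404.2, 32.2, 11.2]
orientation: [0.21, -3.134, 0.0]
contact_force: [-0.1, 0.5, -1.1]
grip_width: 0.3
```

```bash
python3 go.py 424 33 11 97.7; python3 - <<'E'
from h import *
st=readout.observe(); p=read_camera("wrist"); V=wristV(p,st)
cv2.imwrite("pics/w2.png",p["pixels"])
q=read_camera("top"); cv2.imwrite("pics/t2.png",q["pixels"])
E
```

```text
t 3.75 pos [404.2  32.2  11.2] jaw 97.68 F [-0.08  0.45 -1.15] w 0.3
rv [ 0.     -0.0001 -0.0003] t [-19.8  -1.9   0.2]
```

View pics/w2.png

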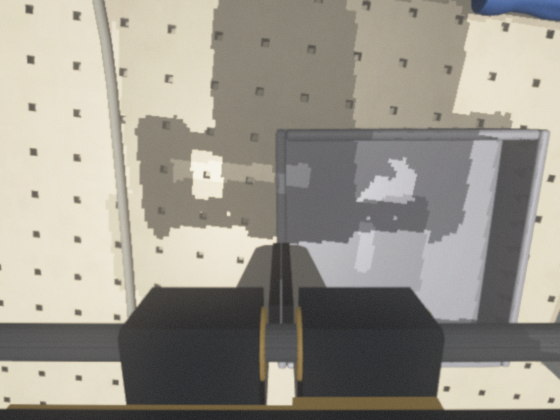

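View pics/t2.png

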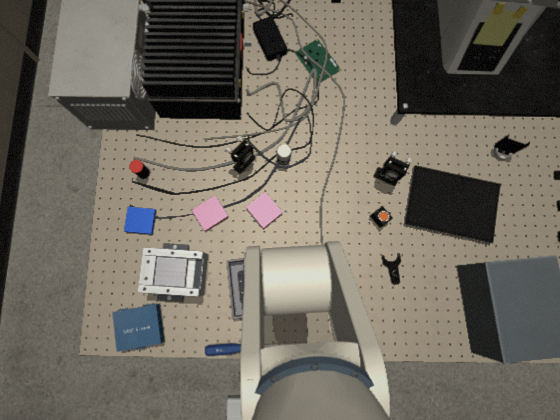

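```bash
python3 - <<'E'
import cv2
im=cv2.imread("pics/w2.png"); cv2.imwrite("pics/w2c.png",cv2.resize(im[215:375,200:380],None,fx=4,fy=3.7,interpolation=cv2.INTER_CUBIC))
E
```

```text
(no output)
```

View pics/w2c.png

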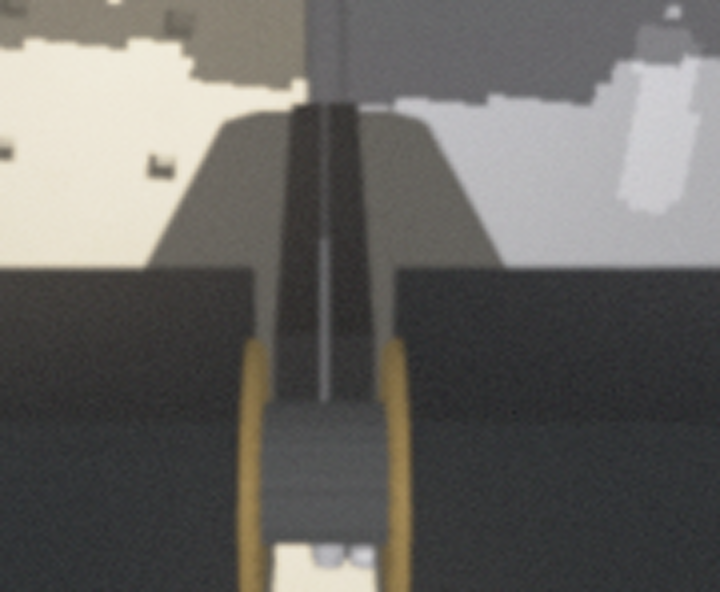

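```bash
python3 go.py 406 45 11 97.7
```

```text
t 3.85 pos [404.2  32.2  11.1] jaw 97.69 F [ 1.16  0.1  -0.3 ] w 0.2
rv [-0.     -0.0001 -0.0003] t [-3.5 12.4  0.1]
```

{"fn": "move_arm", "kwargs": {
  "commands": [
    [0,0,0,0,2,0,-1],
    [0,0,0,0,5,0,-1],
    [0,0,0,0,8,0,-1],
    [0,0,0,0,12,0,-1],
    [0,0,0,0,12,0,-1]
  ]
}}

```text
time_s: 4.35
tool_pos: [402.5, 44.6, 11.2]
orientation: [0.211, -3.134, -0.0]
contact_force: [-0.1, 0.1, 0.6]
grip_width: 0.6
```

```bash
python3 go.py 424 33 11 97.7; python3 - <<'E'
from h import *
p=read_camera("wrist")
cv2.imwrite("pics/w3.png",p["pixels"])
E
```

```text
t 4.35 pos [402.5  44.6  11.2] jaw 97.72 F [-0.06  0.11  0.62] w 0.6
rv [ 0.     -0.      0.0003] t [-19.7 -14.4   0.2]
```

View pics/w3.png

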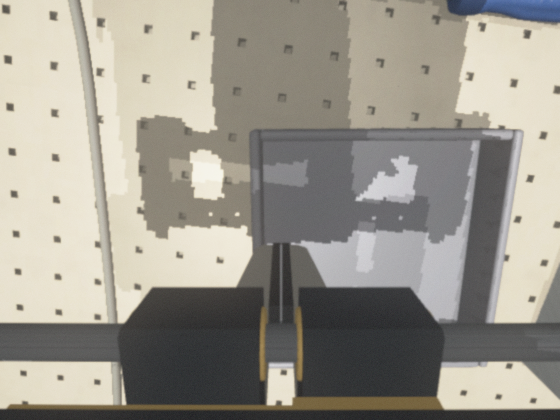

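```bash
python3 - <<'E'
from h import *
p=read_camera("scene"); im=p["pixels"]
st=readout.observe(); print(proj(p,st["tool_pos"]),proj(p,[[404,33,36],[468,41,36],[340,24,36]]))
cv2.imwrite("pics/s3.png",cv2.resize(im[200:330,220:420],None,fx=4,fy=4,interpolation=cv2.INTER_CUBIC))
E
```

```text
[[331.93744028 251.33486773]] [[334.17301918 241.41856325]
 [312.81333411 235.68946803]
 [357.10064337 247.37216295]]
```

View pics/s3.png

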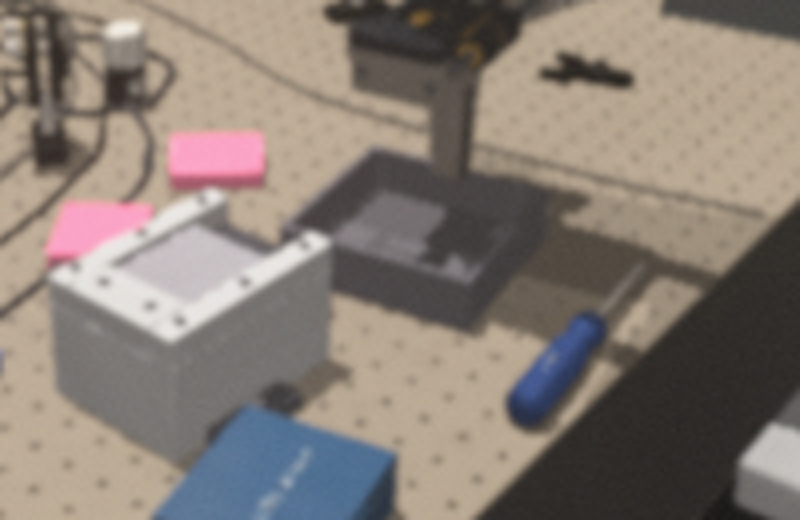

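```bash
python3 - <<'E'
from h import *
p=read_camera("scene"); im=p["pixels"]
c=cv2.resize(im[205:290,280:370],None,fx=8,fy=7,interpolation=cv2.INTER_CUBIC)
c=np.clip(c.astype(float)*1.8-20,0,255); cv2.imwrite("pics/s4.png",c)
E
```

```text
[ WARN:0@6.790] global loadsave.cpp:1063 imwrite_ Unsupported depth image for selected encoder is fallbacked to CV_8U.
```

View pics/s4.png

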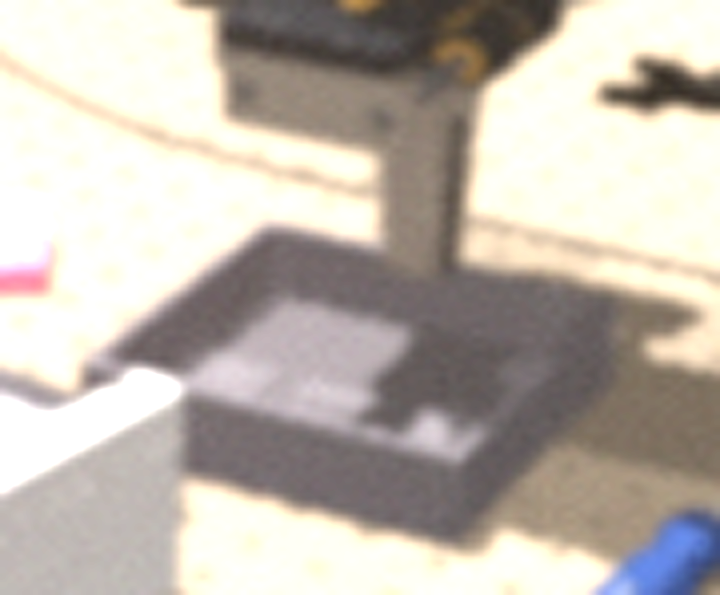

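```bash
python3 - <<'E'
from h import *
st=readout.observe(); p=read_camera("wrist"); V=wristV(p,st)
print(st["tool_pos"],st["contact_force"],st["grip_width"], st["joint_efforts"].round(2))
print("now",back(p,[[251,130],[522,130],[487,365]],36,V).round(1).tolist())
print("now z0 holes?",proj(p,[[468,41,36],[340,24,36],[322,148,36],[450,170,36]],V).round(0).tolist())
im=p["pixels"]; c=cv2.resize(im[120:380,200:540],None,fx=2.3,fy=2.3,interpolation=cv2.INTER_CUBIC).astype(float)*1.7
cv2.imwrite("pics/w4.png",np.clip(c,0,255).astype(np.uint8))
E
```

```text
[402.57942924  44.25384658  11.19301572] [ 0.19335714 -0.23679512 -0.20288824] 0.04948306857631006 [ 1.400e-01 -4.073e+01 -1.824e+01 -0.000e+00  8.000e-02  1.000e-02]
now [[340.4, 22.3, 36.0], [323.1, 148.2, 36.0], [449.2, 167.0, 36.0]]
now z0 holes? [[258.0, 368.0], [255.0, 130.0], [522.0, 128.0], [492.0, 367.0]]
```

View pics/w4.png

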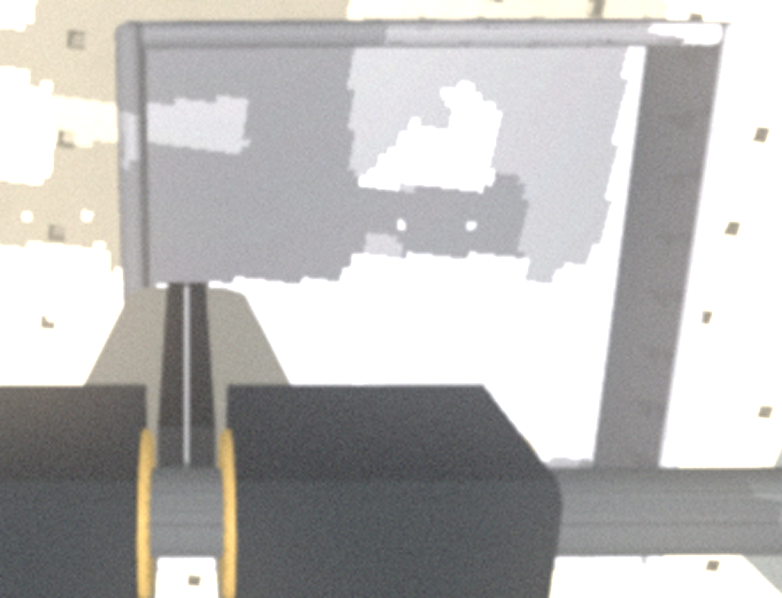

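{"fn": "move_arm", "kwargs": {
  "commands": [
    [0,0,0,0,-2,0,-1],
    [0,0,0,0,-4,0,-1],
    [0,0,0,0,-6,0,-1],
    [0,0,0,0,-8,0,-1],
    [0,0,0,0,-9,0,-1]
  ]
}}

```text
time_s: 5.05
tool_pos: [403.8, 35.0, 11.2]
orientation: [-0.21, 3.135, -0.0]
contact_force: [-0.4, 0.1, -0.5]
grip_width: 0.7
```

{"fn": "move_arm", "kwargs": {
  "commands": [
    [0,0,0,0,0,2,-1],
    [0,0,0,0,0,4,-1],
    [0,0,0,0,0,6,-1],
    [0,0,0,0,0,7,-1],
    [0,0,0,0,0,7,-1]
  ]
}}

```text
time_s: 5.55
tool_pos: [404.8, 34.8, 8.5]
orientation: [-0.211, 3.133, -0.001]
contact_force: [-21.9, -7.7, 104.5]
grip_width: 0.5
```

```bash
python3 - <<'E'
from h import *
st=readout.observe(); p=read_camera("wrist"); V=wristV(p,st)
print(st["tool_pos"],st["contact_force"],st["grip_width"])
print(proj(p,[[468,41,36],[340,24,36],[322,148,36],[450,170,36]],V).round(0).tolist())
cv2.imwrite("pics/w5.png",p["pixels"])
p=read_camera("scene"); im=p["pixels"]
c=cv2.resize(im[205:290,280:370],None,fx=8,fy=7,interpolation=cv2.INTER_CUBIC)
c=np.clip(c.astype(float)*1.8-20,0,255); cv2.imwrite("pics/s5.png",c.astype(np.uint8))
E
```

```text
[404.81205115  34.80337243   8.54039967] [-21.94376377  -7.70168008 104.54127615] 0.5171482712479748
[[275.0, 370.0], [275.0, 128.0], [547.0, 126.0], [512.0, 369.0]]
```

View pics/w5.png

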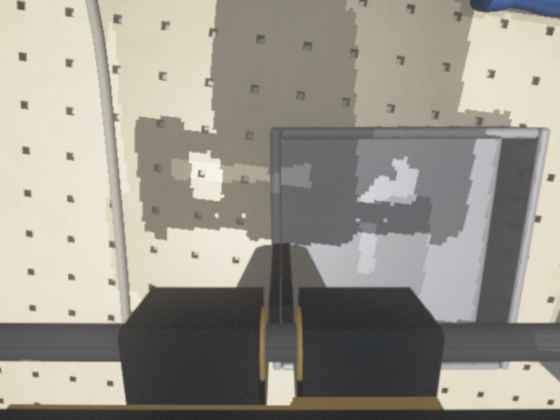

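View pics/s5.png

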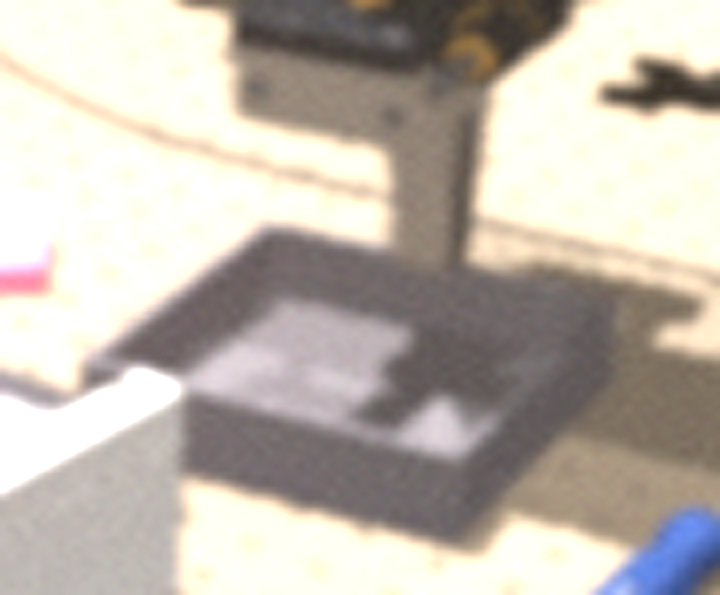

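{"fn": "move_arm", "kwargs": {
  "commands": [
    [0,0,0,0,0,-7,-1],
    [0,0,0,0,0,-7,-1],
    [0,0,0,0,0,-7,-1],
    [0,0,0,0,0,-7,-1],
    [0,0,0,0,0,-7,-1]
  ]
}}

```text
time_s: 6.15
tool_pos: [403.4, 35.2, 10.7]
orientation: [0.211, -3.134, 0.0]
contact_force: [-0.1, -0.1, -0.1]
grip_width: 0.6
```

```bash
python3 - <<'E'
from h import *
st=readout.observe()
print(st["tool_pos"],st["contact_force"],st["grip_width"])
p=read_camera("wrist"); im=p["pixels"]; c=im[200:300,220:340].astype(float)*2.2
cv2.imwrite("pics/w6.png",cv2.resize(np.clip(c,0,255).astype(np.uint8),None,fx=6,fy=6,interpolation=cv2.INTER_CUBIC))
E
```

```text
[403.39891688  35.2318095   10.6997331 ] [-0.07822315 -0.14931501 -0.09368129] 0.6344539923939994
```

View pics/w6.png

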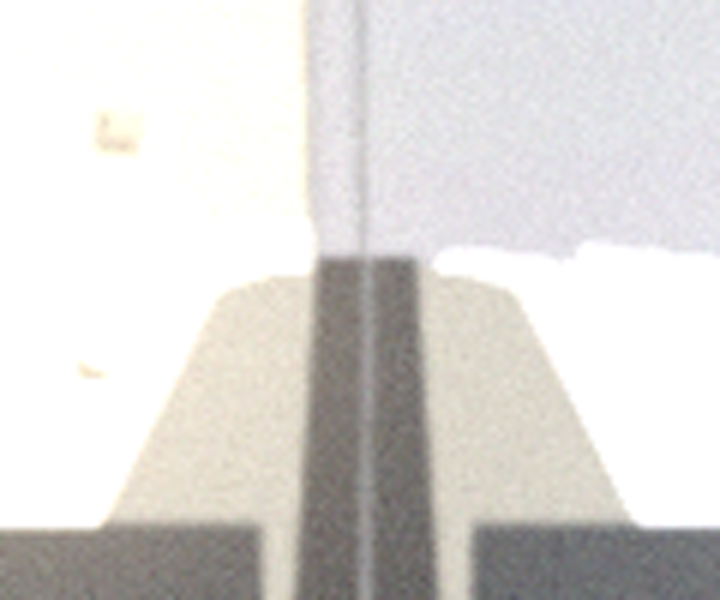

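```bash
python3 - <<'E'
from h import *
st=readout.observe(); p=read_camera("scene")
a=np.radians(71.16); Y=np.array([np.cos(a),np.sin(a),0]);X=np.array([-Y[1],Y[0],0])
T=np.array([201.8,591.5,188.2])
for dz in (0,15,27):
    print(dz,[proj(p,[T+X*sx*10+Y*sy+[0,0,dz] for sy in (-64,-46,46,64)]).round(0).tolist() for sx in (-1,1)])
im=cv2.imread("pics/scene0.png"); cv2.imwrite("pics/s0c.png",cv2.resize(im[230:370,120:330],None,fx=3.6,fy=3.6,interpolation=cv2.INTER_CUBIC))
w=read_camera("wrist"); print(w["cy"],w["cx"])
I=np.linalg.inv(w["tool_from_camera"])
for z in (0,-10,-20,-27,-35):
    print(z,proj(w,[[10,0,z],[10,-18,z],[10,18,z]],I).round(0).tolist())
E
```

```text
0 [[[275.0, 326.0], [263.0, 331.0], [195.0, 360.0], [181.0, 366.0]], [[283.0, 335.0], [270.0, 340.0], [201.0, 371.0], [186.0, 378.0]]]
15 [[[274.0, 317.0], [262.0, 322.0], [194.0, 350.0], [179.0, 356.0]], [[282.0, 326.0], [270.0, 331.0], [200.0, 361.0], [185.0, 368.0]]]
27 [[[274.0, 310.0], [262.0, 314.0], [193.0, 342.0], [178.0, 348.0]], [[282.0, 318.0], [270.0, 323.0], [199.0, 353.0], [184.0, 359.0]]]
212.20387483122965 280.6640335057643
0 [[280.0, 227.0], [248.0, 227.0], [311.0, 227.0]]
-10 [[280.0, 232.0], [247.0, 232.0], [313.0, 232.0]]
-20 [[280.0, 238.0], [245.0, 238.0], [315.0, 238.0]]
-27 [[280.0, 242.0], [244.0, 242.0], [316.0, 242.0]]
-35 [[280.0, 248.0], [242.0, 248.0], [317.0, 248.0]]
```

View pics/s0c.png

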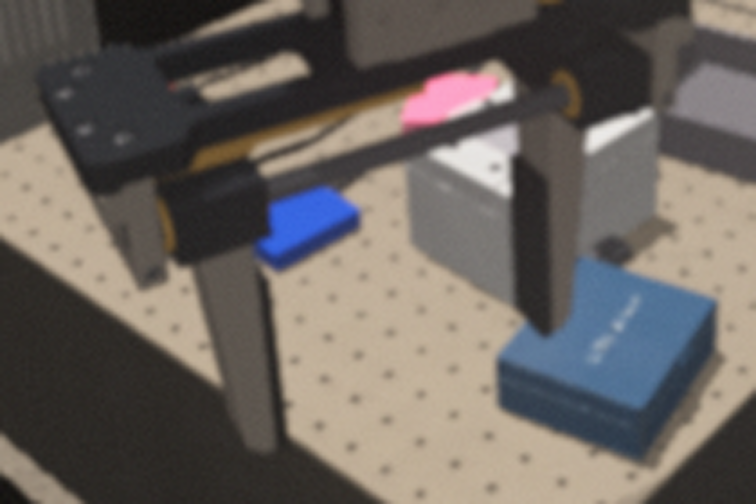

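The evidence on the tool frame: the scene and wrist views put the visible fingertips about 27 mm above the reported TCP. The 104 N reading came at TCP z≈8.5, with the fingertips resting on the 36 mm rim. I first took the floor for the obstacle, but the fingers are really about 27 mm shorter than the TCP frame claims. From here on I use true tip z = TCP z + 27.

{"fn": "move_arm", "kwargs": {
  "commands": [
    [0,0,0,0,0,-6,0.0],
    [0,0,0,0,-2,-6,0.0],
    [0,0,0,0,-2,-6,0.0],
    [0,0,0,0,-2,-6,0.0],
    [0,0,0,0,-2,-6,0.0]
  ]
}}

```text
time_s: 6.8
tool_pos: [404.0, 33.3, 17.2]
orientation: [0.211, -3.134, -0.0]
contact_force: [0.3, 0.6, 0.1]
grip_width: 38.4
```

{"fn": "move_arm", "kwargs": {
  "commands": [
    [0,0,0,0,0,5,0.0],
    [0,0,0,0,0,12,0.0],
    [0,0,0,0,0,19,0.0],
    [0,0,0,0,0,26,0.0],
    [0,0,0,0,0,30,0.0]
  ]
}}

```text
time_s: 7.3
tool_pos: [403.5, 33.2, -13.8]
orientation: [0.211, -3.133, 0.0]
contact_force: [0.0, 0.0, 0.1]
grip_width: 46.1
```

{"fn": "move_arm", "kwargs": {
  "commands": [
    [0,0,0,0,0,0,-1],
    [0,0,0,0,0,0,-1],
    [0,0,0,0,0,0,-1],
    [0,0,0,0,0,0,-1],
    [0,0,0,0,0,0,-1]
  ],
  "newtons": 25
}}

```text
time_s: 7.8
tool_pos: [404.2, 33.3, -12.6]
orientation: [-0.211, 3.134, -0.0]
contact_force: [-0.3, -0.1, 0.3]
grip_width: 7.8
```

{"fn": "move_arm", "kwargs": {
  "commands": [
    [0,0,0,0,0,0,-1],
    [0,0,0,0,0,0,-1],
    [0,0,0,0,0,0,-1],
    [0,0,0,0,0,0,-1],
    [0,0,0,0,0,0,-1]
  ]
}}

```text
time_s: 8.3
tool_pos: [404.2, 33.3, -12.6]
orientation: [-0.211, 3.134, -0.0]
contact_force: [-0.4, 0.2, 5.3]
grip_width: 5.0
```

```bash
python3 go.py 411 70 -14 87.4; python3 go.py 413 82 -14 87.4
```

```text
t 8.3 pos [404.2  33.3 -12.6] jaw 97.69 F [-0.37  0.18  5.3 ] w 5.0
rv [-0.      0.0003  0.1796] t [-11.6  35.5   1.4]
t 8.3 pos [404.2  33.3 -12.6] jaw 97.69 F [-0.37  0.18  5.3 ] w 5.0
rv [-0.      0.0003  0.1796] t [-15.2  47.1   1.4]
```

{"fn": "move_arm", "kwargs": {
  "commands": [
    [0,0,0.03,-2,6,0,-1],
    [0,0,0.07,-5,15,0,-1],
    [0,0,0.12,-8,24,0,-1],
    [0,0,0.16,-10,31,0,-1],
    [0,0,0.18,-11.5,35.5,0,-1]
  ]
}}

```text
time_s: 8.8
tool_pos: [410.9, 70.3, -12.6]
orientation: [0.073, 3.141, -0.0]
contact_force: [-0.2, -2.1, 6.1]
grip_width: 4.7
```

```bash
python3 go.py 413 85 -12.6 87.4; python3 - <<'E'
from h import *
st=readout.observe(); p=read_camera("wrist"); V=wristV(p,st); np.save("V7.npy",V)
cv2.imwrite("pics/w7.png",p["pixels"])
q=read_camera("top"); cv2.imwrite("pics/t7.png",cv2.resize(q["pixels"][220:340,110:310],None,fx=4,fy=4,interpolation=cv2.INTER_CUBIC))
E
```

```text
t 8.8 pos [410.9  70.3 -12.6] jaw 87.32 F [-0.21 -2.09  6.09] w 4.7
rv [-0.0002  0.0002 -0.0014] t [-1.4 14.8 -0. ]
```

View pics/w7.png

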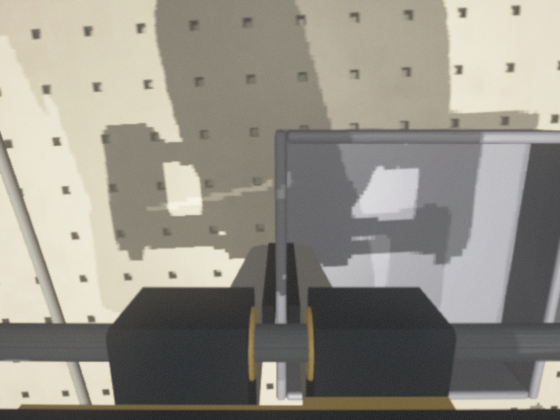

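View pics/t7.png

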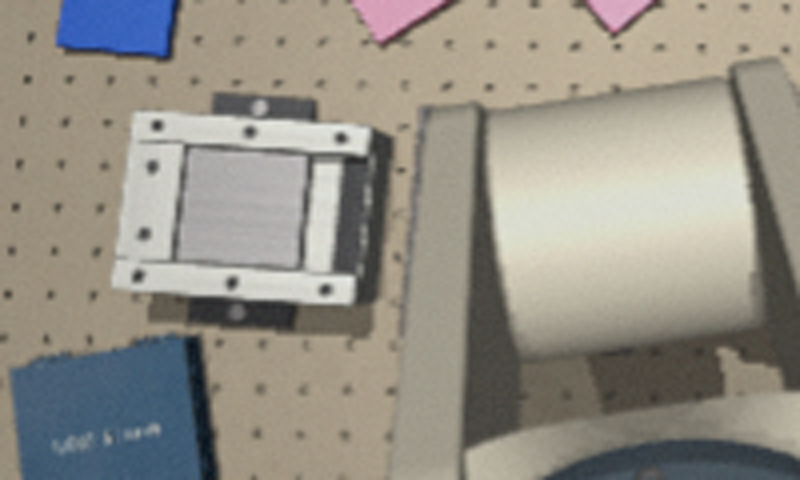

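{"fn": "move_arm", "kwargs": {
  "commands": [
    [0,0,0,-0.5,4,0,-1],
    [0,0,0,-1,8,0,-1],
    [0,0,0,-1.5,12,0,-1],
    [0,0,0,-1.5,15,0,-1],
    [0,0,0,-1.5,15,0,-1]
  ]
}}

```text
time_s: 9.4
tool_pos: [413.2, 85.1, -12.6]
orientation: [0.071, 3.14, 0.0]
contact_force: [-0.1, 1.8, 5.4]
grip_width: 4.7
```

{"fn": "move_arm", "kwargs": {
  "commands": [
    [0,0,0,0,0.5,0,-1],
    [0,0,0,0,1,0,-1],
    [0,0,0,0,1.5,0,-1],
    [0,0,0,0,2,0,-1],
    [0,0,0,0,2,0,-1]
  ]
}}

```text
time_s: 9.9
tool_pos: [413.3, 86.6, -12.6]
orientation: [0.071, 3.14, -0.0]
contact_force: [-0.0, -2.0, 5.9]
grip_width: 4.6
```

```bash
python3 go.py 413 85 -12.6 87.4; python3 - <<'E'
from h import *
q=read_camera("scene"); cv2.imwrite("pics/s8.png",cv2.resize(q["pixels"][210:310,220:370],None,fx=5,fy=5,interpolation=cv2.INTER_CUBIC))
E
```

```text
t 9.9 pos [413.3  86.6 -12.6] jaw 87.41 F [-0.05 -2.    5.91] w 4.6
rv [-0.0002  0.0005  0.0002] t [ 0.2 -1.6 -0. ]
```

View pics/s8.png

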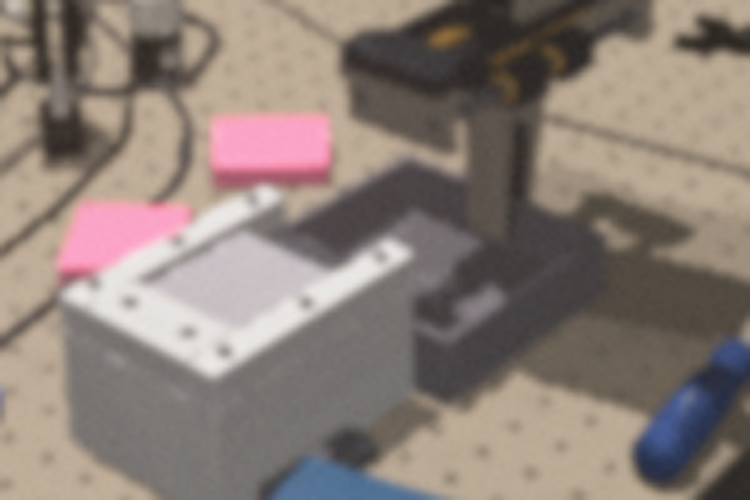

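{"fn": "move_arm", "kwargs": {
  "commands": [
    [0,0,0,0,0.5,0,-1],
    [0,0,0,0,1,0,-1],
    [0,0,0,0,1.5,0,-1],
    [0,0,0,0,2,0,-1],
    [0,0,0,0,2.5,0,-1]
  ]
}}

```text
time_s: 10.45
tool_pos: [413.4, 89.0, -12.6]
orientation: [0.071, 3.14, -0.0]
contact_force: [0.1, -2.7, 5.4]
grip_width: 4.8
```

{"fn": "move_arm", "kwargs": {
  "commands": [
    [0,0,0,0,0.3,0,-1],
    [0,0,0,0,0.6,0,-1],
    [0,0,0,0,0.9,0,-1],
    [0,0,0,0,1.2,0,-1],
    [0,0,0,0,1.5,0,-1]
  ]
}}

```text
time_s: 10.95
tool_pos: [413.0, 89.5, -12.6]
orientation: [-0.07, -3.14, 0.003]
contact_force: [0.4, -14.5, 9.2]
grip_width: 5.0
```

{"fn": "move_arm", "kwargs": {
  "commands": [
    [0,0,0,0,-0.5,0,-0.5],
    [0,0,0,0,-0.5,0,-0.5],
    [0,0,0,0,-0.5,0,-0.5],
    [0,0,0,0,-0.5,0,-0.5],
    [0,0,0,0,-0.5,0,-0.5]
  ]
}}

```text
time_s: 11.45
tool_pos: [413.1, 90.5, -12.9]
orientation: [-0.072, -3.141, -0.0]
contact_force: [1.2, 0.0, 0.8]
grip_width: 23.1
```

{"fn": "move_arm", "kwargs": {
  "commands": [
    [0,0,0,0,0,-10,-0.5],
    [0,0,0,0,0,-40,-0.5],
    [0,0,0,0,0,-80,-0.5],
    [0,0,0,0,0,-120,-1],
    [0,0,0,0,0,-150,-1]
  ]
}}

```text
time_s: 11.95
tool_pos: [413.6, 90.5, 140.2]
orientation: [0.072, 3.138, 0.001]
contact_force: [-0.2, 0.2, -0.3]
grip_width: 8.7
```

```bash
python3 go.py 370 220 137 87.4; python3 - <<'E'
from h import *
st=readout.observe(); p=read_camera("wrist"); V=wristV(p,st); np.save("V9.npy",V)
cv2.imwrite("pics/w9.png",p["pixels"])
E
```

```text
t 11.95 pos [413.6  90.5 140.2] jaw 87.39 F [-0.2   0.16 -0.26] w 8.7
rv [ 0.0006  0.0023 -0.0002] t [ 49.5 127.3   3.2]
```

View pics/w9.png

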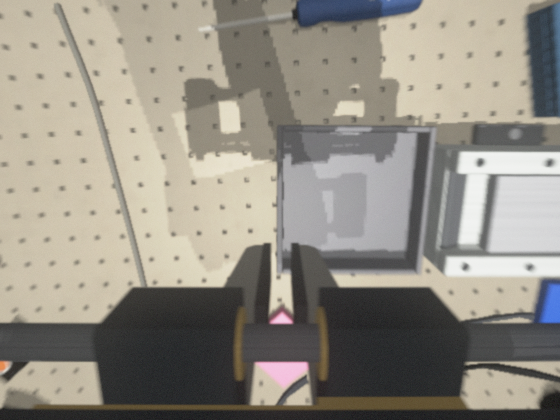

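```bash
python3 go.py 420 260 140 177.4;python3 go.py 420 260 140 -2.6;  python3 - <<'E'
from h import *
print(readout.observe()["qpos"].round(2))
E
```

```text
t 12.0 pos [415.9  91.1 143.8] jaw 87.38 F [1.55 0.67 3.23] w 5.2
rv [0.0072 0.0041 1.5705] t [  3.7 168.9   4.1]
t 12.0 pos [415.9  91.1 143.8] jaw 87.38 F [1.55 0.67 3.23] w 5.2
rv [0.0072 0.0041 1.5705] t [  3.7 168.9   4.1]
[ 0.21  0.09  2.09  0.    0.96 -1.31]
```

{"fn": "move_arm", "kwargs": {
  "commands": [
    [0,0,0.15,3,40,0,-1],
    [0,0,0.3,3,80,0,-1],
    [0,0,0.45,3,120,0,-1],
    [0,0,0.6,3,160,0,-1],
    [0,0,0.75,3,190,0,-1]
  ]
}}

```text
time_s: 12.5
tool_pos: [418.7, 282.7, 137.8]
orientation: [1.162, 2.918, 0.001]
contact_force: [-0.4, -1.3, -0.3]
grip_width: 0.3
```

{"fn": "move_arm", "kwargs": {
  "commands": [
    [0,0,0.15,0,0,0,-1],
    [0,0,0.3,0,0,0,-1],
    [0,0,0.45,0,0,0,-1],
    [0,0,0.6,0,0,0,-1],
    [0,0,0.75,0,0,0,-1]
  ]
}}

```text
time_s: 13.0
tool_pos: [418.6, 280.3, 137.6]
orientation: [-2.152, -2.289, -0.0]
contact_force: [0.1, -0.2, 0.4]
grip_width: 0.5
```

```bash
python3 go.py 422 292 140 -2.6
```

```text
t 13.0 pos [418.6 280.3 137.6] jaw 3.55 F [ 0.1  -0.21  0.44] w 0.5
rv [ 0.     -0.      0.1074] t [11.4  4.1 -2.4]
```

{"fn": "move_arm", "kwargs": {
  "commands": [
    [0,0,0.107,11.4,4,0,-1],
    [0,0,0.107,11.4,4,0,-1],
    [0,0,0.107,11.4,4,0,-1],
    [0,0,0.107,11.4,4,0,-1],
    [0,0,0.107,11.4,4,0,-1]
  ]
}}

```text
time_s: 13.5
tool_pos: [421.9, 291.6, 137.2]
orientation: [2.263, 2.179, -0.0]
contact_force: [-1.0, -0.2, 0.7]
grip_width: 0.5
```

```bash
python3 go.py 422 292 140 -2.6; python3 - <<'E'
from h import *
st=readout.observe(); p=read_camera("wrist"); V=wristV(p,st); np.save("V10.npy",V)
cv2.imwrite("pics/w10.png",p["pixels"])
E
```

```text
t 13.5 pos [421.9 291.6 137.2] jaw -2.16 F [-0.99 -0.16  0.75] w 0.5
rv [-0.0001  0.0002  0.0078] t [ 0.4  0.1 -2.8]
```

View pics/w10.png

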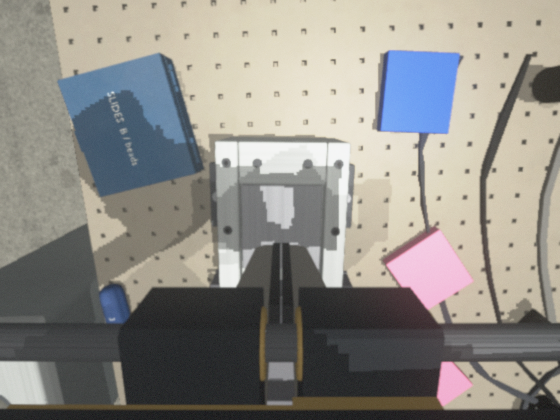

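```bash
python3 - <<'E'
from h import *
p=read_camera("wrist"); V=wristV(p,readout.observe())
cv2.imwrite("pics/w10c.png",cv2.resize(p["pixels"][130:260,205:360],None,fx=4.5,fy=4.5,interpolation=cv2.INTER_CUBIC))
n=np.array([422,281.7]); a=np.radians(87.4); X=np.array([np.cos(a),np.sin(a)]);Y=np.array([-X[1],X[0]])
def W(x,y,z): return [*(n+x*X+y*Y),z]
for l,q in (("outer back",[(65,48,78),(65,-48,78)]),("inner back",[(34.5,31.5,78),(34.5,-31.5,78)]),("fronts",[(-65,48,78),(-65,-48,78)])):
    print(l,((proj(p,[W(*c) for c in q],V)-[205,130])*4.5).round(0).tolist())
E
```

```text
outer back [[37.0, 53.0], [653.0, 57.0]]
inner back [[147.0, 247.0], [540.0, 250.0]]
fronts [[66.0, 805.0], [612.0, 809.0]]
```

View pics/w10c.png

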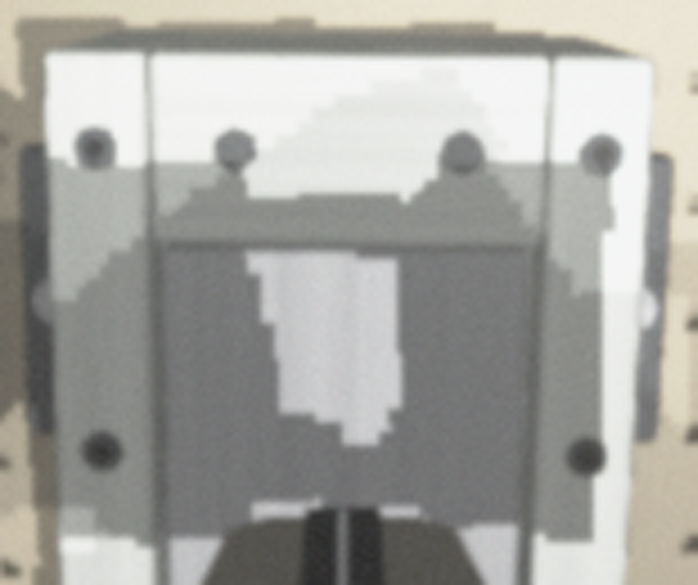

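```bash
python3 go.py 422.9 301.7 49 -2.6
```

```text
t 13.6 pos [422.  291.7 137.2] jaw -2.2 F [-0.02 -0.8  -0.35] w 0.3
rv [-0.0001  0.0001  0.007 ] t [10.   0.6 88.2]
```

{"fn": "move_arm", "kwargs": {
  "commands": [
    [0,0,0.007,4,0.5,25,-1],
    [0,0,0.007,8,0.5,50,-1],
    [0,0,0.007,10,0.5,70,-1],
    [0,0,0.007,10,0.5,80,-1],
    [0,0,0.007,10,0.5,84,-1]
  ]
}}

```text
time_s: 14.1
tool_pos: [422.5, 301.5, 52.3]
orientation: [-2.272, -2.17, 0.003]
contact_force: [0.8, 0.1, 0.1]
grip_width: 0.2
```

{"fn": "move_arm", "kwargs": {
  "commands": [
    [0,0,0,0,0,1,-1],
    [0,0,0,0,0,2,-1],
    [0,0,0,0,0,3,-1],
    [0,0,0,0,0,3.5,-1],
    [0,0,0,0,0,3.5,-1]
  ]
}}

```text
time_s: 14.6
tool_pos: [423.1, 302.0, 50.0]
orientation: [2.272, 2.17, 0.001]
contact_force: [0.0, -0.3, -1.2]
grip_width: 0.5
```

```bash
python3 go.py 422.9 301.7 47 -2.6
```

```text
t 14.6 pos [423.1 302.   50. ] jaw -2.64 F [ 0.03 -0.34 -1.19] w 0.5
rv [ 0.0004 -0.0003 -0.0007] t [-0.3 -0.2  3. ]
```

Tip is now at about 77.5 mm. I'll creep down and watch the force.

{"fn": "move_arm", "kwargs": {
  "commands": [
    [0,0,0,0,0,0.5,-1],
    [0,0,0,0,0,1,-1],
    [0,0,0,0,0,1.5,-1],
    [0,0,0,0,0,1.5,-1],
    [0,0,0,0,0,1.5,-1]
  ]
}}

```text
time_s: 15.1
tool_pos: [423.0, 302.0, 48.1]
orientation: [2.272, 2.17, -0.0]
contact_force: [0.0, -0.2, -0.8]
grip_width: 0.6
```

{"fn": "move_arm", "kwargs": {
  "commands": [
    [0,0,0,0,0,0.2,-1],
    [0,0,0,0,0,0.4,-1],
    [0,0,0,0,0,0.5,-1],
    [0,0,0,0,0,0.5,-1],
    [0,0,0,0,0,0.5,-1]
  ]
}}

```text
time_s: 15.6
tool_pos: [423.2, 302.1, 48.0]
orientation: [2.272, 2.17, 0.001]
contact_force: [-1.3, 0.0, 5.3]
grip_width: 0.2
```

{"fn": "move_arm", "kwargs": {
  "commands": [
    [0,0,0,0,0,0.2,-1],
    [0,0,0,0,0,0.4,-1],
    [0,0,0,0,0,0.5,-1],
    [0,0,0,0,0,0.5,-1],
    [0,0,0,0,0,0.5,-1]
  ]
}}

```text
time_s: 16.1
tool_pos: [423.6, 302.4, 48.0]
orientation: [2.272, 2.169, 0.002]
contact_force: [-0.0, -0.2, 9.5]
grip_width: 0.4
```

{"fn": "move_arm", "kwargs": {
  "commands": [
    [0,0,0,0,0,0.3,-1],
    [0,0,0,-1,0,0.3,-1],
    [0,0,0,-2,0,0.3,-1],
    [0,0,0,-3,0,0.3,-1],
    [0,0,0,-4,0,0.3,-1]
  ]
}}

```text
time_s: 16.6
tool_pos: [424.2, 299.1, 48.0]
orientation: [2.272, 2.169, 0.005]
contact_force: [0.2, 0.9, 9.4]
grip_width: 0.2
```

```bash
python3 go.py 422.9 301.7 47 -2.6
```

```text
t 16.6 pos [424.2 299.1  48. ] jaw -2.65 F [0.16 0.93 9.38] w 0.2
rv [ 0.0025 -0.0023 -0.0008] t [ 2.5 -1.4  1. ]
```

{"fn": "move_arm", "kwargs": {
  "commands": [
    [0,0,0,0,0,0.3,-1],
    [0,0,0,-1.5,0.3,0.3,-1],
    [0,0,0,-3,0.5,0.3,-1],
    [0,0,0,-4.5,0.8,0.3,-1],
    [0,0,0,-6,0.8,0.3,-1]
  ]
}}

```text
time_s: 17.1
tool_pos: [424.5, 293.4, 48.0]
orientation: [-2.272, -2.169, -0.006]
contact_force: [-2.6, 2.8, 13.4]
grip_width: 0.4
```

```bash
python3 go.py 422.9 301.7 47 -2.6;  python3 - <<'E'
from h import *
st=readout.observe()
p=read_camera("wrist"); V=wristV(p,st)
cv2.imwrite("pics/w11.png",cv2.resize(p["pixels"][60:260,180:380],None,fx=4,fy=3,interpolation=cv2.INTER_CUBIC))
E
```

```text
t 17.1 pos [424.5 293.4  48. ] jaw -2.67 F [-2.6   2.76 13.43] w 0.4
rv [ 0.0022 -0.0028 -0.0012] t [ 8.2 -2.   1. ]
```

View pics/w11.png

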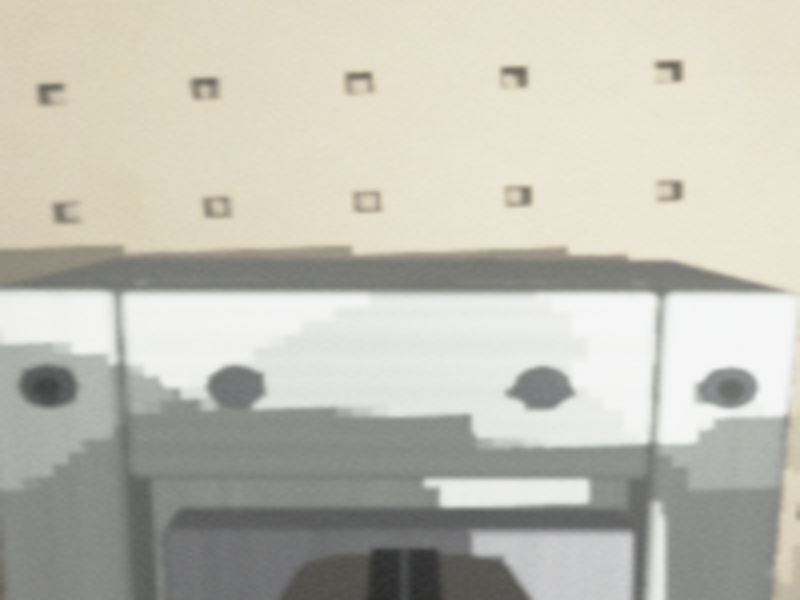

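{"fn": "move_arm", "kwargs": {
  "commands": [
    [0,0,0,-1.5,-0.3,0,-1],
    [0,0,0,-3,-0.6,-0.1,-1],
    [0,0,0,-4.5,-0.9,-0.1,-1],
    [0,0,0,-6,-1.2,-0.2,-1],
    [0,0,0,-7,-1.4,-0.2,-1]
  ]
}}

```text
time_s: 17.65
tool_pos: [423.1, 286.2, 48.0]
orientation: [2.272, 2.169, 0.006]
contact_force: [0.6, 1.8, 10.1]
grip_width: 0.8
```

{"fn": "move_arm", "kwargs": {
  "commands": [
    [0,0,0,-1.5,0,0.1,-1],
    [0,0,0,-3,0,0.15,-1],
    [0,0,0,-4.5,0,0.15,-1],
    [0,0,0,-6,0,0.15,-1],
    [0,0,0,-7,0,0.15,-1]
  ]
}}

```text
time_s: 18.15
tool_pos: [423.4, 279.8, 48.2]
orientation: [2.272, 2.169, 0.008]
contact_force: [0.7, 3.2, 12.7]
grip_width: 0.7
```

{"fn": "move_arm", "kwargs": {
  "commands": [
    [0,0,0,-1.5,0,0,-1],
    [0,0,0,-3,0,0,-1],
    [0,0,0,-4,0,0,-1],
    [0,0,0,-5,0,0,-1],
    [0,0,0,-6,0,0,-1]
  ]
}}

```text
time_s: 18.65
tool_pos: [423.3, 273.8, 48.4]
orientation: [2.272, 2.169, 0.008]
contact_force: [-0.3, 1.9, 14.4]
grip_width: 0.7
```

```bash
python3 go.py 422.9 301.7 47 -2.6;  python3 - <<'E'
from h import *
st=readout.observe()
p=read_camera("wrist"); V=wristV(p,st)
cv2.imwrite("pics/w12.png",cv2.resize(p["pixels"][60:260,180:380],None,fx=4,fy=3,interpolation=cv2.INTER_CUBIC))
E
```

```text
t 18.65 pos [423.3 273.8  48.4] jaw -2.65 F [-0.33  1.95 14.37] w 0.7
rv [ 0.0042 -0.0035 -0.0009] t [27.9 -1.7  1.5]
```

View pics/w12.png

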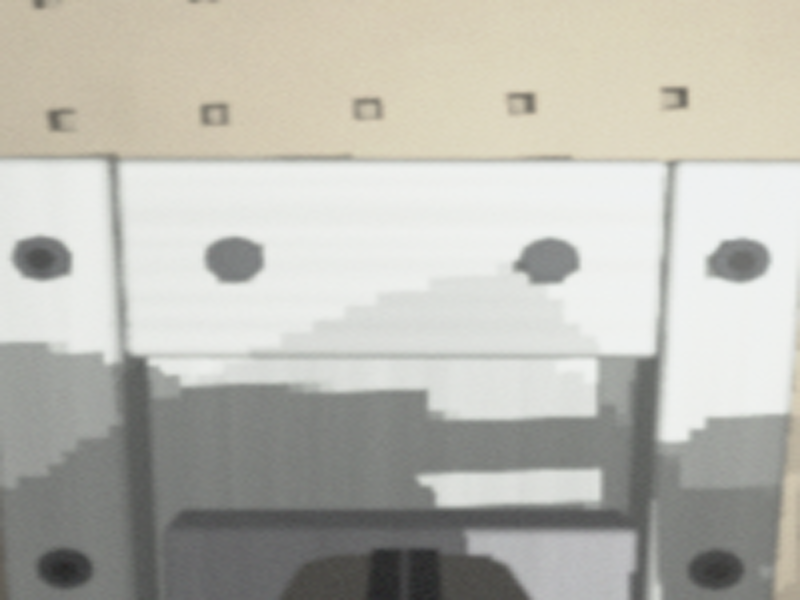

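{"fn": "move_arm", "kwargs": {
  "commands": [
    [0,0,0,-1,-0.2,-0.3,-1],
    [0,0,0,-2.5,-0.2,-0.4,-1],
    [0,0,0,-4,-0.2,-0.5,-1],
    [0,0,0,-5,-0.2,-0.5,-1],
    [0,0,0,-6,-0.2,-0.6,-1]
  ]
}}

```text
time_s: 19.2
tool_pos: [422.3, 267.4, 48.5]
orientation: [2.272, 2.169, 0.007]
contact_force: [0.6, 1.4, 10.4]
grip_width: 0.4
```

{"fn": "move_arm", "kwargs": {
  "commands": [
    [0,0,0,-1,0,-0.1,-1],
    [0,0,0,-2.5,0,-0.2,-1],
    [0,0,0,-4,0,-0.3,-1],
    [0,0,0,-5,0,-0.3,-1],
    [0,0,0,-6,0,-0.4,-1]
  ]
}}

```text
time_s: 19.7
tool_pos: [421.7, 261.1, 48.7]
orientation: [2.272, 2.169, 0.005]
contact_force: [0.5, 1.5, 8.5]
grip_width: -0.3
```

{"fn": "move_arm", "kwargs": {
  "commands": [
    [0,0,0,0,0,-8,-1],
    [0,0,0,0,0,-20,-1],
    [0,0,0,15,0.5,-20,-1],
    [0,0,0,33,1,-20,-1],
    [0,0,0,33,1,-20,-1]
  ]
}}

```text
time_s: 20.2
tool_pos: [423.5, 295.7, 67.8]
orientation: [-2.271, -2.171, -0.003]
contact_force: [0.1, 0.1, -0.0]
grip_width: 0.3
```

```bash
python3 go.py 422.5 294 38 -2.6;  python3 - <<'E'
from h import *
st=readout.observe()
p=read_camera("wrist"); V=wristV(p,st)
n=np.array([422,281.7]); a=np.radians(87.4); X=np.array([np.cos(a),np.sin(a)]);Y=np.array([-X[1],X[0]])
cv2.imwrite("pics/w13.png",cv2.resize(p["pixels"][60:300,150:410],None,fx=3,fy=2.5,interpolation=cv2.INTER_CUBIC))
q=read_camera("scene"); cv2.imwrite("pics/s13.png",cv2.resize(q["pixels"][210:310,220:370],None,fx=5,fy=5,interpolation=cv2.INTER_CUBIC))
for x in(0,-6,-12): print(x,((proj(p,[[*(n+x*X),74]],V)-[150,60])*[3,2.5]).round(0))
E
```

```text
t 20.2 pos [423.5 295.7  67.8] jaw -2.57 F [ 0.06  0.08 -0.01] w 0.3
rv [ 0.0012 -0.0014  0.0006] t [-1.8 -0.9 29.8]
0 [[386. 529.]]
-6 [[386. 553.]]
-12 [[386. 577.]]
```

View pics/w13.png

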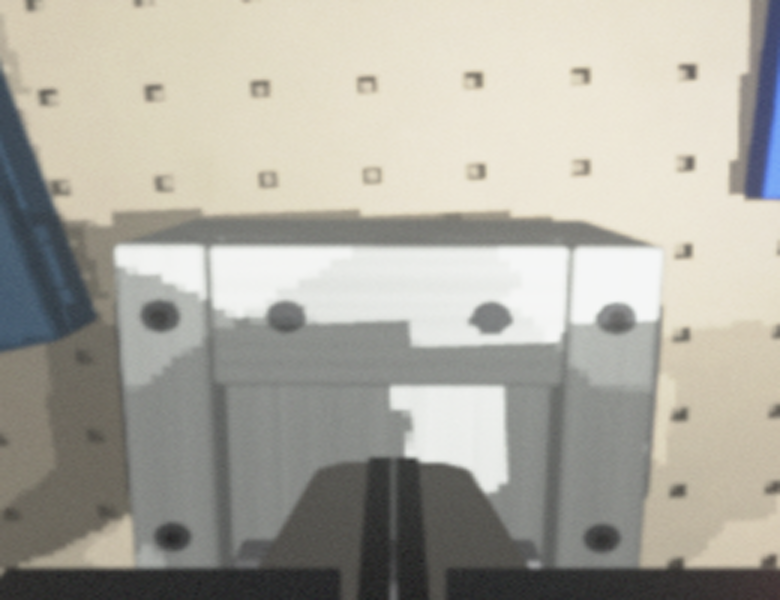

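View pics/s13.png

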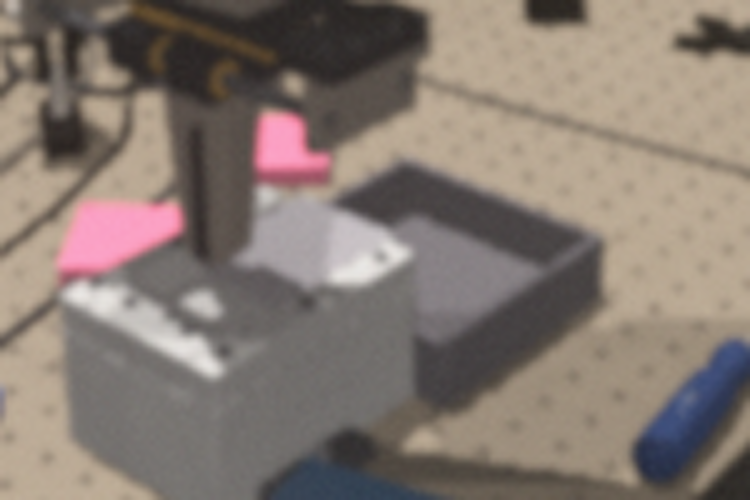

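{"fn": "move_arm", "kwargs": {
  "commands": [
    [0,0,0,0,-0.7,8,-1],
    [0,0,0,0,-0.7,16,-1],
    [0,0,0,0,-0.7,23,-1],
    [0,0,0,0,-0.7,27.5,-1],
    [0,0,0,0,-0.7,29.5,-1]
  ]
}}

```text
time_s: 20.8
tool_pos: [421.7, 292.6, 37.3]
orientation: [-2.272, -2.169, 0.002]
contact_force: [1.2, 0.6, 0.0]
grip_width: 0.0
```

{"fn": "move_arm", "kwargs": {
  "commands": [
    [0,0,0,-1.5,0,0,-1],
    [0,0,0,-3,0,0,-1],
    [0,0,0,-4,0,0,-1],
    [0,0,0,-5,0,0,-1],
    [0,0,0,-6,0,0,-1]
  ]
}}

```text
time_s: 21.3
tool_pos: [421.9, 287.0, 38.4]
orientation: [2.272, 2.17, 0.001]
contact_force: [-0.1, 0.1, -0.1]
grip_width: 0.3
```

{"fn": "move_arm", "kwargs": {
  "commands": [
    [0,0,0,-1,0,0,-1],
    [0,0,0,-2,0,0,-1],
    [0,0,0,-3,0,0,-1],
    [0,0,0,-4,0,0,-1],
    [0,0,0,-5,0,0,-1]
  ]
}}

```text
time_s: 21.8
tool_pos: [421.6, 282.0, 38.2]
orientation: [-2.272, -2.17, -0.0]
contact_force: [-1.1, 0.5, -0.1]
grip_width: 0.3
```

```bash
python3 go.py 422 281.7 38 -2.6
```

```text
t 21.8 pos [421.6 282.   38.2] jaw -2.64 F [-1.11  0.51 -0.08] w 0.3
rv [ 0.0001 -0.0002 -0.0007] t [-0.3  0.4  0.2]
```

{"fn": "move_arm", "kwargs": {
  "commands": [
    [0,0,0,-1.2,0,0,-1],
    [0,0,0,-2.4,0,0,-1],
    [0,0,0,-3.6,0,0,-1],
    [0,0,0,-4.8,0,0,-1],
    [0,0,0,-6,0,0,-1]
  ]
}}

```text
time_s: 22.3
tool_pos: [421.3, 275.9, 38.1]
orientation: [2.272, 2.17, 0.0]
contact_force: [0.4, 0.7, 0.3]
grip_width: 0.7
```

{"fn": "move_arm", "kwargs": {
  "commands": [
    [0,0,0,-1.2,0,0,-1],
    [0,0,0,-2.4,0,0,-1],
    [0,0,0,-3.6,0,0,-1],
    [0,0,0,-4.8,0,0,-1],
    [0,0,0,-6,0,0,-1]
  ]
}}

```text
time_s: 22.8
tool_pos: [421.0, 269.9, 38.1]
orientation: [2.272, 2.17, 0.0]
contact_force: [-0.1, 0.8, 0.9]
grip_width: 0.1
```

```bash
python3 go.py 422 281.7 38 -2.6;  python3 - <<'E'
from h import *
st=readout.observe()
q=read_camera("scene"); cv2.imwrite("pics/s14.png",cv2.resize(q["pixels"][210:310,220:370],None,fx=5,fy=5,interpolation=cv2.INTER_CUBIC))
E
```

```text
t 22.8 pos [421.  269.9  38.1] jaw -2.64 F [-0.07  0.82  0.86] w 0.1
rv [ 0.     -0.     -0.0007] t [11.8  0.5  0.2]
```

View pics/s14.png

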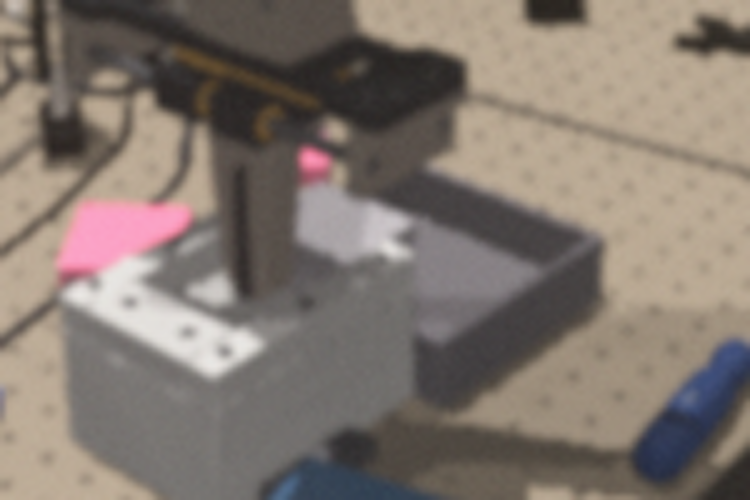

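{"fn": "move_arm", "kwargs": {
  "commands": [
    [0,0,0,-1,0.3,-2,-1],
    [0,0,0,-3,0.3,-4,-1],
    [0,0,0,-6,0.3,-4,-1],
    [0,0,0,-9,0.3,-4,-1],
    [0,0,0,-12,0.3,-4,-1]
  ]
}}

```text
time_s: 23.35
tool_pos: [420.6, 257.6, 42.1]
orientation: [2.272, 2.17, -0.0]
contact_force: [-0.3, 0.4, -0.2]
grip_width: 0.6
```

{"fn": "move_arm", "kwargs": {
  "commands": [
    [0,0,0,-4,0,0,-1],
    [0,0,0,-8,0,0,-1],
    [0,0,0,-12,0,0,-1],
    [0,0,0,-16,0,0,-1],
    [0,0,0,-20,0,0,-1]
  ]
}}

```text
time_s: 23.85
tool_pos: [419.8, 237.7, 42.1]
orientation: [2.272, 2.17, -0.0]
contact_force: [-1.0, -0.6, -0.2]
grip_width: 0.5
```

```bash
python3 go.py 422 281.7 38 -2.6;  python3 - <<'E'
from h import *
q=read_camera("scene"); cv2.imwrite("pics/s15.png",cv2.resize(q["pixels"][210:310,220:370],None,fx=5,fy=5,interpolation=cv2.INTER_CUBIC))
E
```

```text
t 23.85 pos [419.8 237.7  42.1] jaw -2.64 F [-1.05 -0.6  -0.18] w 0.5
rv [-0.      0.     -0.0007] t [44.1  0.2  4.1]
```

View pics/s15.png

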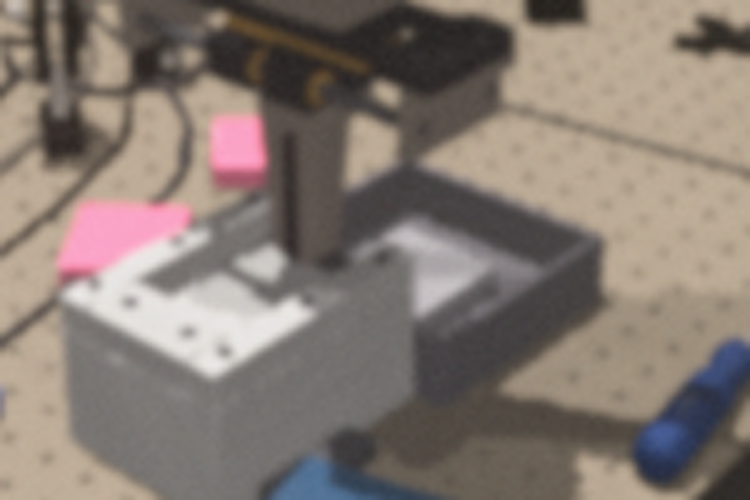

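{"fn": "move_arm", "kwargs": {
  "commands": [
    [0,0,0,0,0,-20,-1],
    [0,0,0,0,0,-60,-1],
    [0,0,0,0,0,-100,-1],
    [0,0,0,-30,0,-120,-1],
    [0,0,0,-60,0,-120,-1]
  ]
}}

```text
time_s: 24.4
tool_pos: [419.0, 178.6, 165.2]
orientation: [2.269, 2.17, 0.009]
contact_force: [-0.4, -0.6, -1.6]
grip_width: 0.3
```

```bash
python3 - <<'E'
from h import *
st=readout.observe(); print(st["tool_pos"])
p=read_camera("wrist"); cv2.imwrite("pics/w16.png",p["pixels"])
E
```

```text
[419.01051813 178.62709234 165.24079981]
```

View pics/w16.png

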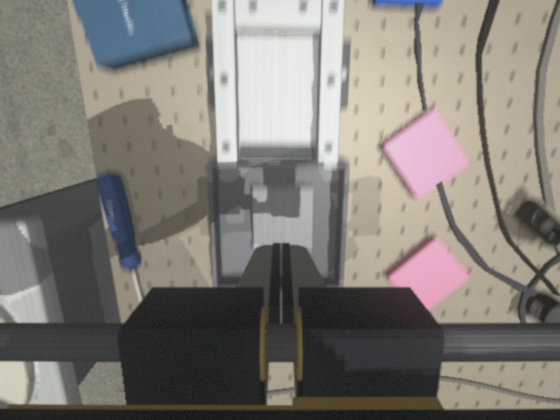

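{"fn": "move_arm", "kwargs": {
  "commands": [
    [0,0,0,-25,0,0,-1],
    [0,0,0,-55,0,0,-1],
    [0,0,0,-85,0,0,-1],
    [0,0,0,-100,0,0,-1],
    [0,0,0,-100,0,0,-1]
  ]
}}

```text
time_s: 24.95
tool_pos: [412.1, 76.8, 162.1]
orientation: [2.274, 2.167, -0.001]
contact_force: [0.3, -0.1, 0.7]
grip_width: 0.8
```

```bash
python3 - <<'E'
from h import *
st=readout.observe(); p=read_camera("wrist"); V=wristV(p,st); print(st["tool_pos"])
cv2.imwrite("pics/w17.png",p["pixels"])
n=np.array([422,281.7]); a=np.radians(87.4); X=np.array([np.cos(a),np.sin(a)]);Y=np.array([-X[1],X[0]])
print("edge z60",proj(p,[[*(n-65*X+s*Y),60] for s in(31,-31)],V).round(0).tolist())
print("tray ideal",proj(p,[[*(n+x*X+s*Y),36] for x,s in((-65,65),(-65,-65),(-195,-65),(-195,65))],V).round(0).tolist())
for r in outline_of(p,"blank_centre")[:3]: 
    ys,xs=np.nonzero(r["mask"]); w=back(p,[[xs.mean(),ys.mean()]],19,V)[0]; print(r["confidence"],r["rect"],w, (w[:2]-n)@X,(w[:2]-n)@Y)
E
```

```text
[412.10420707  76.75643886 162.07554919]
edge z60 [[240.0, 25.0], [322.0, 25.0]]
tray ideal [[202.0, 33.0], [360.0, 32.0], [352.0, 188.0], [210.0, 188.0]]
0.96 [252.8, 72.1, 320.6, 145.0] [420.83987969 157.39640437  19.        ] -124.2282602769812 -4.479856481415769
0.87 [399.0, 130.6, 487.2, 218.8] [568.61556549  88.29909756  19.        ] -186.5508895516197 -155.2378778440061
0.77 [389.8, 0.1, 487.3, 89.6] [558.36606644 210.38281121  19.        ] -65.05780046480233 -139.46084787691305
```

View pics/w17.png

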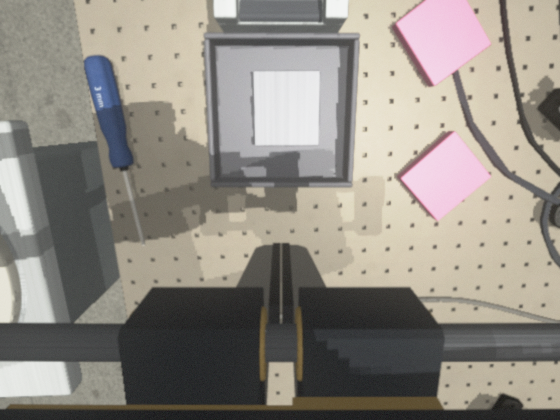

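The wrist image shows the blank lying flat in the middle of the tray at (286,108). The tray is still square and close against the nest front, and the arm is clear.

```bash
python3 -c "
from plant import ticket
print(ticket.sign_off())"
```

```text
the job is handed in; nothing more can be done
None
```

The blank is in the scrap tray and the job is handed in, at about 25 s of the 61 s allowed; the interface gave no verdict.

**What I did**
- I pinched the tray's far wall and slid and turned it against the nest until contact, at about 14 N through the tray.
- With shut fingertips I pressed on the rear of the blank and drew it about 40 mm forward. The end-of-call force readings were 8.5–14.4 N.
- I then pushed it from behind over the sill until it dropped into the tray.

**Last checks**
- **Blank:** in the last wrist picture it lies flat in the tray, its centre about 6 mm from the tray's. I did not check that it was at rest with a second picture.
- **Tray:** it stands square, within a few mm of the nest front.
- **Bystanders:** no move passed near any of them, but I did not measure them again.
- **Arm:** it ended clear, about 160 mm above the table.

**What disagreed or went wrong**
- **Fingertips:** they end about 26–27 mm short of the reported TCP.
- **First tray grasp:** because of that, it closed above the wall. Probing downward then pressed on the tray rim with a force reading of about 104 N on the vertical axis (about 107 N in total). That is below the 120 N wrist limit, and only the fingertips touched. The tray did not visibly move. I corrected for the offset and the second grasp held.
- **Forces:** they were read only at the end of each call, so peaks within a call were not seen.

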